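# Set the length stop of a cutting jig with its thumbwheel

## Robot

A 6-joint arm with a two-finger parallel gripper is mounted at the origin on a cart in front of the work surface, level with it; the furniture and walls round the work are solid. World frame = base frame: x ahead of the robot, y to its left, z up, the work surface at z = 0. Lengths are in m, angles in rad, forces in N, time in s.
With the tool pointing down it reaches from about 0.35 to 0.975 m from the base axis. Payload 7.1 kg.
Tool frame: the origin (TCP) lies on the centre line of the jaws, within the pads' length; the fingertips stand 11 mm ahead of it and the grasp point (between the pads) lies 8 mm behind it (tip_extent is the z of the fingertips in the tool frame, in m); z points along the fingers, x is the direction in which the jaws open and shut, and the axes are right-handed (so a half turn about z gives the same grasp; the last joint's range is limited). The gripper opens to 88 mm and grips with 3 to 60 N. Pads are 20 mm wide; open, the fingers measure 115 mm over their backs; the gripper's body (75 mm by 178 mm) begins 61 mm behind the grasp point.
Start: joints at [1.146, 0.423, 1.63, -0, 1.089, -0.019], TCP at [0.247, 0.574, 0.234] pointing down, gripper open.
Joint ranges: [-3, 3], [-0.9, 2.11], [0.09, 2.58], [-1.31, 4.45], [0.11, 2.69], [-2.54, 2.54]. Speed limits (rad/s): [2.39, 2.39, 3.01, 3.14, 3.14, 3.14].

## Interface

Orientations are given as a unit quaternion [x, y, z, w].
In Python, from workcell import read_state, grab_frame, camera_model, close_job, spot_in, landmark_of, tip_extent gives the robot as it stands.
- The arm moves only by the tool servo_tool, never from a script. Its argument "commands" is a list of rows, each a list of 3 entries, a list of its own where there are three numbers: the turn, a rotation vector about the tool's x, y, z in degrees, then the shift along the tool's x, y, z in mm, then the opening, from -1 (shut) to 1 (fully open). In form: [[[wx, wy, wz], [tx, ty, tz], jaw], ...]. A call has exactly 8 rows; each row is the pose to reach, as a shift and turn from the pose commanded when the call began, along the tool's axes at that moment; what a row does not reach only later rows make up. A row lasts 1/8 s, in which the tool goes at most 62.5 mm and 10.7 degrees, less where a joint would pass 70% of its speed; a pose out of reach is approached as far as the arm can. A call with a gripper value outside its range is refused whole. The fingers move at their own pace and stop on an object; "squeeze" is the grip in N (left out, the last holds). Time passes only in rows, so rows that repeat a pose let the fingers close, or fill a call up. It gives the time, the measured TCP pose, the force and the opening at its end, in the units of the state.
- read_state(): the state, without advancing time (a new reading comes with each control period).
- grab_frame(name): name is "scene" or "top" or "wrist"; returns the picture (480x640x3 uint8, blue, green, red); there is no depth.
- camera_model(name): a dict with "camera_matrix" (3x3 intrinsics, pixels), "dist" ([k1, k2, p1, p2, k3] as OpenCV has them; the pictures are not rectified), "pose" (4x4, takes a point from camera to world coordinates); the wrist camera has in their place "mount" (4x4, takes a point from camera to tool coordinates, whose origin is the TCP and whose axes are the tool frame's). Camera axes: x right, y down, z forward; pixel columns grow to the right and rows downward; lengths in m; the calibration is good to about 2 mm. A picture is of the moment at which its call begins: read the wrist's pose just before it. camera_model takes no time and is no camera call.
- close_job(): hands the job in, once; it reports no verdict.
Trained networks look in the newest picture that a camera, given by its name, has taken for a name from the list of things; names that differ only in an ending like _2 or _b are one class to them, and where a whole thing is asked for, a point or a joint stands for the part that bears it (a point fixed in the world has none). Each returns a list of dicts, best first, with "p" (0 to 1); they miss things now and then, are a little off and sometimes report something else, mostly with a low value. They report only what shows in the picture. A call takes as long as a camera call.
- spot_in(camera, thing): "rect" ([centre column, centre row, width, height] in pixels, round what is visible of it).
- landmark_of(camera, thing): "location" ([column, row] in pixels: a listed point, or the origin of a listed thing).
The state is a dict: "t": time; "qpos": joint angles; "joint_velocities": joint speeds; "effort": joint torques, N m; "eef_pos": TCP position; "tcp_rot": TCP orientation; "contact_force": force on the tool from outside, world axes, zero at the start; "torque": the same for the moment, N m; "grip_width": finger opening in m.
Only numpy, scipy, OpenCV 4.12 (cv2) and the standard library are available. Lean on these libraries where they do the work, as an engineer would, in place of code of your own. Each camera call takes 0.05 s, during which the arm holds its last target.

## Task

Set the length stop of the cutting jig: roll the knurled wheel under a fingertip, so that the gap between the stop and the fence closes, until the stop's pointer stands exactly opposite the point of the gauge mark. Then press the round lock plunger right down. Move the stop only by the wheel, never by pushing the stop itself, lock only when it is set, and leave the loose things on the bench where they lie.

Things in the scene. Friction and masses are not known exactly. Their poses are not given: they have to be found in the camera images.
- jig: The cutting jig, fixed to the bench: a steel base plate 180 x 270 x 12 mm. Origin: centre of the plate's underside; x across it, y along it towards the fence (the way the stop travels), z up. Steel fence at x -65..15, y 90..110 mm, up to z = 57 mm. Grey gear case at x -43..7, y -103..-47, up to z = 58; beside it the grey cheeks of the wheel at x 3..13 and 47..57, y -108..-42, up to z = 76.
- wheel_top (a point): Top of the knurled steel thumbwheel, on its centre line. Wheel 68 mm in diameter, 28 mm wide, axis level along the jig's x, at x = 30, y = -75 mm. Its top is 88 mm above the bench, 12 mm above the two cheeks that flank it 3 mm off its faces. Stroking the top along the jig's +y (towards the fence) drives the stop the same way; stroking back drives it back.
- wheel (a joint): Angle of the knurled wheel, rad, 0 at the start; grows as the gap closes; limits -0.5 and 7.0. It takes about 2 N along the rim to turn and stays where it is left; 5 to 15 N of downward pressure grips it well. One rad (34 mm along the rim) moves the stop 8 mm: without slip 0.235 mm of stop per mm of stroke.
- stop_pointer (a point): Tip of the dark cone pointer of the sliding steel stop, 36 mm above the bench, pointing in the jig's -x. The stop is a block 70 x 30 x 30 mm, top 51 mm above the bench, centre at the jig's x = -20 mm; it slides along the jig's y only, from y = -4 to 56 mm (0 at the start). The gap it closes lies between it and the fence at greater y.
- mark_point (a point): Tip of the short dark cone of the gauge mark, a steel saddle 10 x 18 x 18 mm fixed on the bar along the jig's -x edge; the cone points in the jig's +x, at the stop's pointer. Axes as the jig's. It sits 14 to 36 mm beyond the starting pointer along y. When set, the two tips face each other 2 mm apart in x, at the same y and height.
- lock (a joint): Travel of the lock plunger, m: 0 fully up, 0.010 right down against its stop. It moves straight down, takes about 4 N to push and stays where it is left.
- lock_top (a point): Centre of the flat top of the black lock plunger: a round head 30 mm in diameter standing in a dark collar 40 mm in diameter, at x = 50, y = 35 mm of the jig. Fully up its top is 54 mm above the bench, right down 44 mm (collar top 38 mm). Pressing it does not move the stop.
- corner_piece: Loose white trunking corner fitting, 75 x 75 x 26 mm; origin under its centre. Leave alone.
- washer_tin: Loose round tin of washers, 64 mm in diameter, 28 mm high; origin under its centre. Leave alone.
- pliers: Loose pliers with red handles, 46 x 156 x 14 mm, origin under its centre, long axis y. Leave alone.
- marker: Loose black marker pen, 17 x 121 x 17 mm, origin under its centre, long axis y. Leave alone.
- square: Loose try square, 110 x 165 x 16 mm, origin under its centre. Leave alone.
- stop: The sliding steel stop itself (see the pointer). Origin at the centre of the block, 36 mm above the bench; axes are the jig's.

How it is judged:
On the way, in this order (a step that is already met when the one before it is completed fails the run):
1. the stop's pointer is opposite the gauge mark while the lock is still up (y of stop_pointer in the frame of mark_point between -0.0025 and 0.0025 m and value of joint lock below 0.004 m), for 0.3 s.
2. the lock plunger is pressed right down (value of joint lock above 0.008 m), for 0.2 s.
At the end, for the whole second after the job is handed in: The stop's pointer is within 2.5 mm of the gauge mark along the slide and at rest, and the lock plunger is down by more than 8 of its 10 mm (y of stop_pointer in the frame of mark_point between -0.0025 and 0.0025 m and value of joint lock above 0.008 m and linear speed of stop below 0.002 m/s); the robot touches nothing.
It fails at once if the stop is pushed directly with more than 2 N (contact force between any of the fingers, the arm and stop above 2 N).
It fails at once if the lock is pressed in while the pointer is off the mark (value of joint lock above 0.005 m and (y of stop_pointer in the frame of mark_point above 0.0035 m or y of stop_pointer in the frame of mark_point below -0.0035 m)).
It fails at once if a loose thing on the bench is shifted by more than 15 mm or lifted (distance of any of corner_piece, washer_tin, pliers, marker, square from where it was at the start of the episode above 0.015 m).
It also fails if it takes over 64 s, if anything falls off the work surface, if the arm or the gripper's body presses on something with over 40 N, if the wrist force passes 120 N, or if a joint passes its speed limit or range.

## Working session

There is one attempt and no reset: what is moved stays moved. The work goes in short steps, Python scripts to look and compute and a tool call to move; the robot and the scene stay as the last step left them, time stands still between calls to the robot, and variables do not carry over. Pictures are saved under pics/ and viewed, and the job is handed in when it is done.

Besides the shell and the picture viewer there is one more tool, called as name([rows], argument=value, ...), one row to a line, values as JSON. servo_tool: Moves the arm, as the interface text tells. Its arguments: {"type":"object","properties":{"commands":{"type":"array","items":{"type":"array"}},"squeeze":{"type":"number"}},"required":["commands"]}

```bash
mkdir -p pics; ls; python3 - <<'E'
from workcell import *
import cv2, numpy as np
s=read_state(); print(s)
for c in ["scene","top","wrist"]:
    im=grab_frame(c); cv2.imwrite(f"pics/{c}0.png",im)
    m=camera_model(c); print(c,{k:np.round(np.array(v),4).tolist() for k,v in m.items()})
    for n in ["wheel_top","stop_pointer","mark_point","lock_top","jig"]:
        print(n,[(round(d['p'],2),np.round(d['location'],1).tolist()) for d in landmark_of(c,n)[:2]])
print(tip_extent if not callable(tip_extent) else tip_extent()); print(read_state()['t'])
E
```

```text
pics
{'t': 0.0, 'qpos': array([ 1.14598428e+00,  4.23859370e-01,  1.63064961e+00, -2.71699366e-05,
        1.08859500e+00, -1.90027361e-02]), 'joint_velocities': array([ 8.21337966e-04, -2.10606733e-04, -5.27621737e-07,  2.41333025e-04,
        6.29120046e-04,  5.98297896e-05]), 'effort': array([ 1.03846836e-03, -5.44623005e+01, -2.73668218e+01,  6.43786462e-02,
        2.27232941e-02, -1.13815031e-04]), 'eef_pos': array([0.2464972 , 0.57377332, 0.23290598]), 'tcp_rot': array([ 8.35089839e-01,  5.50113071e-01, -6.32407540e-04,  4.13801128e-04]), 'contact_force': array([0.46334973, 0.28749102, 0.08904981]), 'torque': array([-0.0130426 , -0.03500092, -0.07732921]), 'grip_width': 0.0876988575611911}
scene {'camera_matrix': [[576.2619, 0.0, 318.5829], [0.0, 576.2619, 246.3656], [0.0, 0.0, 1.0]], 'dist': [0.0119, 0.0, 0.0, 0.0, 0.0], 'pose': [[0.4523, -0.6776, 0.5799, -0.0288], [-0.8919, -0.3437, 0.294, 0.0589], [0.0001, -0.6502, -0.7598, 0.7526], [0.0, 0.0, 0.0, 1.0]]}
wheel_top [(0.72, [472.2, 263.2])]
stop_pointer [(0.9, [421.0, 336.9])]
mark_point [(0.47, [404.5, 340.9])]
lock_top [(0
[... 164 characters left out ...]
0.0, 0.0, 0.0, 0.0], 'pose': [[0.0264, -0.9935, 0.1109, 0.3923], [-0.9995, -0.0245, 0.0185, 0.2971], [-0.0156, -0.1113, -0.9937, 1.006], [0.0, 0.0, 0.0, 1.0]]}
wheel_top [(0.76, [444.8, 219.7]), (0.38, [411.5, 294.6])]
stop_pointer [(0.73, [419.3, 289.1])]
mark_point [(0.55, [408.8, 294.0])]
lock_top [(0.73, [380.5, 232.3])]
jig [(0.68, [398.9, 251.8])]
wrist {'camera_matrix': [[332.3624, 0.0, 318.8519], [0.0, 332.3624, 239.2067], [0.0, 0.0, 1.0]], 'dist': [-0.0354, 0.0, 0.0, 0.0, 0.0], 'mount': [[1.0, 0.0004, 0.0009, -0.0001], [-0.0006, 0.9646, 0.2637, -0.0717], [-0.0008, -0.2637, 0.9646, -0.151], [0.0, 0.0, 0.0, 1.0]]}
wheel_top []
stop_pointer []
mark_point []
lock_top []
jig []
0.011
0.9
```

View pics/scene0.png

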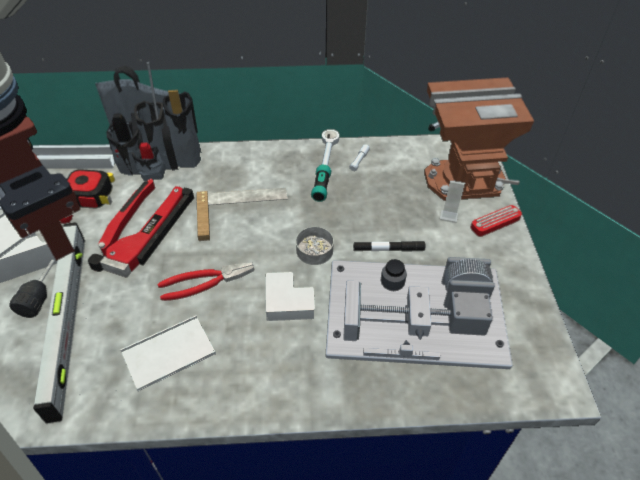

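View pics/top0.png

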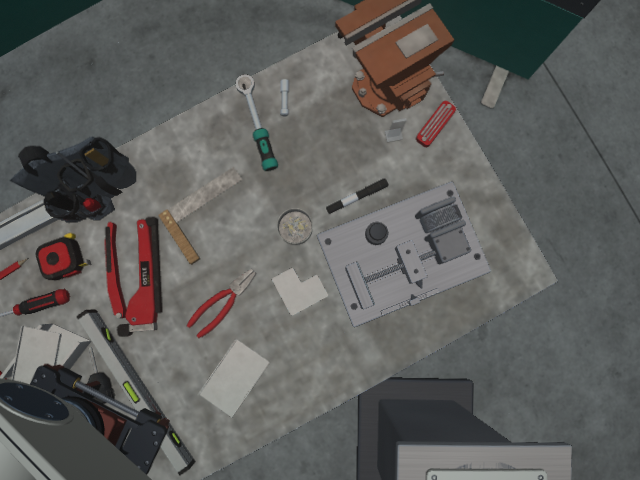

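```bash
cat > h.py <<'E'
from workcell import *
import cv2, numpy as np
from scipy.spatial.transform import Rotation as R
from scipy.optimize import least_squares
def pose_of(c,st=None):
    m=camera_model(c)
    if 'pose' in m: T=np.array(m['pose'])
    else:
        st=st or read_state(); W=np.eye(4); W[:3,:3]=R.from_quat(st['tcp_rot']).as_matrix(); W[:3,3]=st['eef_pos']; T=W@np.array(m['mount'])
    return np.array(m['camera_matrix']),np.array(m['dist']),T
def ray(c,px,st=None):
    K,d,T=pose_of(c,st); p=cv2.undistortPoints(np.array([[px]],float),K,d)[0,0]
    v=T[:3,:3]@np.array([p[0],p[1],1]); return T[:3,3],v/np.linalg.norm(v)
def atz(c,px,z,st=None):
    o,v=ray(c,px,st); return o+v*(z-o[2])/v[2]
def proj(c,P,st=None):
    K,d,T=pose_of(c,st); Ti=np.linalg.inv(T); P=np.atleast_2d(P)
    q=cv2.projectPoints(P,cv2.Rodrigues(Ti[:3,:3])[0],Ti[:3,3],K,d)[0]; return q[:,0]
def tri(obs):
    A=np.zeros((3,3));b=np.zeros(3)
    for o,v in obs:
        M=np.eye(3)-np.outer(v,v);A+=M;b+=M@o
    return np.linalg.solve(A,b)
E
python3 - <<'E'
from h import *
pts={'wheel_top':((472.2,263.2),(444.8,219.7),.088),'stop_pointer':((421,336.9),(419.3,289.1),.036),'mark_point':((404.5,340.9),(408.8,294),.036),'lock_top':((392.4,265.2),(380.5,232.3),.054),'jig':((416.8,313.4),(398.9,251.8),0)}
for n,(a,b,z) in pts.items():
    print(n,atz('scene',a,z).round(4),atz('top',b,z).round(4),tri([ray('scene',a),ray('top',b)]).round(4))
E
```

```text
wheel_top [0.5521 0.0985 0.088 ] [0.5407 0.0969 0.088 ] [0.5389 0.0988 0.1022]
stop_pointer [0.4317 0.1268 0.036 ] [0.4254 0.1302 0.036 ] [0.4263 0.1287 0.0423]
mark_point [0.4147 0.1456 0.036 ] [0.4164 0.1486 0.036 ] [0.4169 0.147  0.0316]
lock_top [0.522  0.2097 0.054 ] [0.5213 0.2014 0.054 ] [0.5188 0.2052 0.0604]
jig [0.4921 0.1509 0.    ] [0.4936 0.1619 0.    ] [ 0.4965  0.1562 -0.0097]
```

The scene view shows the jig at lower right: fence near (352,310), stop (418,315), wheel (468,272), lock (393,272), and mark (405,348). The pliers, tin, corner piece and marker lie to the left of it and behind it. I'll crop in and fit the jig pose.

```bash
python3 - <<'E'
import cv2
a=cv2.imread('pics/scene0.png')[240:380,315:525]; b=cv2.imread('pics/top0.png')[165:335,305:505]
cv2.imwrite('pics/cs.png',cv2.resize(a,None,fx=3.8,fy=3.8,interpolation=cv2.INTER_CUBIC))
cv2.imwrite('pics/ct.png',cv2.resize(b,None,fx=3.5,fy=3.5,interpolation=cv2.INTER_CUBIC))
E
```

```text
(no output)
```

View pics/cs.png

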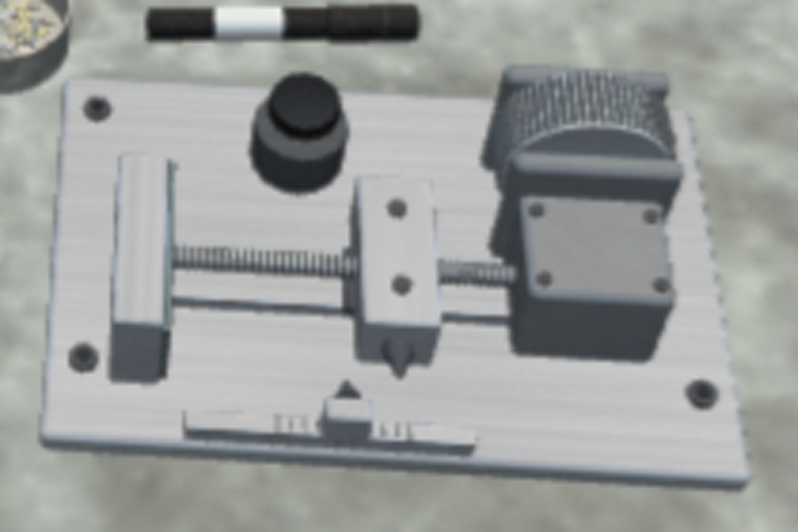

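View pics/ct.png

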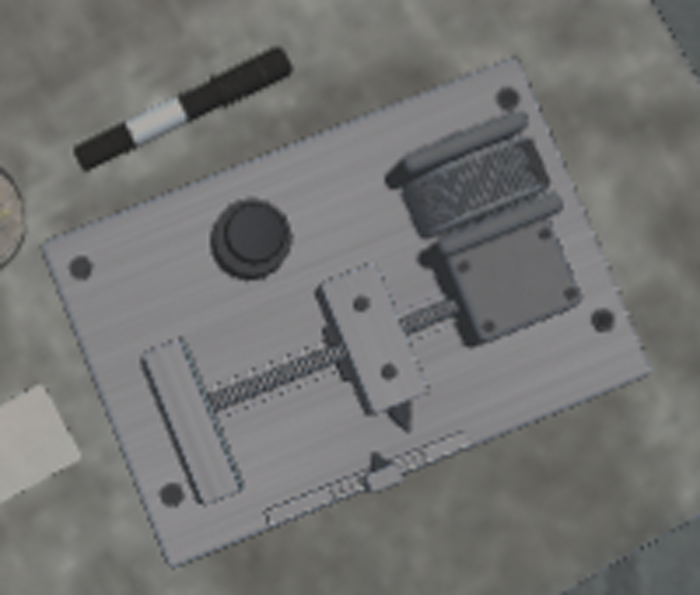

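```bash
cat > fit.py <<'E'
from h import *
S=lambda p:((p[0]+.5)/3.8-.5+315,(p[1]+.5)/3.8-.5+240)
T=lambda p:((p[0]+.5)/3.5-.5+305,(p[1]+.5)/3.5-.5+165)
s=[((-90,135,12),(43,440)),((-90,-135,12),(748,478)),((90,135,12),(66,82)),((50,35,54),(306,107)),
((15,110,57),(121,155)),((15,90,57),(170,157)),((-65,90,57),(166,322)),((-65,110,57),(113,322)),((7,-47,58),(521,197)),((-43,-47,58),(526,294)),((15,15,51),(358,177)),((15,-15,51),(432,180)),((-55,-15,51),(438,325)),((-55,15,51),(356,318))]
t=[((90,-135,12),(517,58)),((90,135,12),(43,242)),((-90,135,12),(172,565)),((-90,-135,12),(650,373)),((50,35,54),(256,233)),((15,110,57),(143,353)),((15,90,57),(184,338)),((-65,90,57),(240,487))]
S_=[(np.array(a)/1000,S(b)) for a,b in s]; T_=[(np.array(a)/1000,T(b)) for a,b in t]
def J(p): 
    return R.from_euler('z',p[2]).as_matrix(),np.array([p[0],p[1],p[3] if len(p)>3 else 0])
def res(p,which):
    M,o=J(p);r=[]
    for c,L in which:
        P=np.array([M@a+o for a,_ in L]);r.append((proj(c,P)-np.array([b for _,b in L])).ravel())
    return np.concatenate(r)
if __name__=='__main__':
    for n,w in (('scene',[('scene',S_)]),('top',[('top',T_)]),('both',[('scene',S_),('top',T_)])):
        for p0 in ([.49,.155,.3],[.49,.155,.3,0]):
            f=least_squares(res,p0,args=(w,),loss='soft_l1');print(n,f.x.round(4),np.sqrt(np.mean(f.fun**2)).round(2))
            print(f.fun.reshape(-1,2).round(1).tolist())
E
python3 fit.py
```

```text
scene [0.4907 0.1539 0.4033] 1.02
[[-0.9, -0.3], [1.6, 0.9], [-0.5, -1.6], [-0.2, -2.1], [-0.6, -0.5], [-0.2, -0.3], [-0.3, 1.1], [-0.4, 0.3], [-0.7, -2.1], [0.9, 0.5], [-0.3, -0.6], [0.2, -0.3], [1.4, 0.8], [1.9, 1.5]]
scene [ 0.4975  0.1557  0.4025 -0.0104] 0.76
[[0.0, -0.9], [-0.3, 0.2], [0.2, -1.0], [-0.2, -1.4], [0.0, -0.0], [0.2, 0.1], [0.1, 0.9], [0.2, 0.1], [-1.5, -1.7], [-0.0, 0.5], [-0.6, -0.2], [-0.4, 0.1], [0.7, 0.7], [1.6, 1.3]]
top [0.4914 0.154  0.4003] 0.71
[[0.7, -1.0], [-0.8, -0.1], [-0.6, 1.0], [1.4, 0.1], [0.2, -0.4], [-0.1, -0.2], [-1.0, -0.2], [0.5, 0.8]]
top [ 0.4925  0.1527  0.3995 -0.0132] 0.28
[[-0.2, 0.0], [0.1, 0.2], [-0.3, 0.1], [-0.0, 0.0], [0.3, -0.0], [0.3, -0.3], [-0.7, -0.2], [0.5, 0.2]]
both [0.491  0.154  0.4015] 0.94
[[-0.9, -0.6], [1.6, 0.8], [-0.4, -1.9], [-0.1, -2.3], [-0.5, -0.8], [-0.1, -0.6], [-0.3, 0.8], [-0.4, -0.0], [-0.6, -2.2], [0.9, 0.3], [-0.2, -0.8], [0.2, -0.5], [1.4, 0.6], [1.9, 1.3], [0.6, -0.9], [-0.8, 0.2], [-0.5, 1.3], [1.5, 0.2], [0.2, -0.1], [-0.1, 0.1], [-1.0, 0.1], [0.5, 1.1]]
both [ 0.4922  0.1542  0.4012 -0.0032] 0.82
[[-0.7, -0.3], [1.1, 1.2], [-0.2, -1.3], [-0.1, -1.6], [-0.3, -0.1], [-0.1, 0.0], [-0.2, 1.3], [-0.3, 0.5], [-0.8, -1.6], [0.7, 0.9], [-0.3, -0.1], [0.1, 0.2], [1.2, 1.1], [1.8, 1.8], [0.1, -1.2], [-0.9, -0.3], [-0.8, 0.5], [0.8, -0.4], [-0.1, -0.6], [-0.3, -0.5], [-1.2, -0.5], [0.2, 0.4]]
```

```bash
python3 - <<'E'
from fit import *
M,o=J([.491,.154,.4015])
for n,c,p in (('ptr','scene',S((400,377))),('mark','scene',S((346,381))),('ptr','top',T((407,431))),('mark','top',T((375,452))),('ptrL','scene',(421,336.9)),('markL','scene',(404.5,340.9)),('ptrL','top',(419.3,289.1)),('markL','top',(408.8,294))):
    print(n,c,(M.T@(atz(c,p,.036)-o)*1000).round(1))
for n,p in (('wheel',(30,-75,88)),('lock',(50,35,54)),('wheelstart',(30,-90,88))):print(n,(M@(np.array(p)/1000)+o).round(4))
E
```

```text
ptr scene [-68.5  -0.2  36. ]
mark scene [-71.7  20.3  36. ]
ptr top [-68.6   0.3  36. ]
mark top [-72.4  19.2  36. ]
ptrL scene [-65.2  -1.9  36. ]
markL scene [-73.5  22.   36. ]
ptrL top [-69.7   3.8  36. ]
markL top [-70.8  24.2  36. ]
wheel [0.5479 0.0967 0.088 ]
lock [0.5233 0.2058 0.054 ]
wheelstart [0.5538 0.0829 0.088 ]
```

```bash
cat > mv.py <<'E'
from fit import *
JP=[.491,.154,.4015]
def goal(jxyz_mm,yawdeg=None):
    """tool-axis move to put TCP at jig-frame mm (z above bench), tool x at jig y"""
    st=read_state(); M,o=J(JP); P=M@(np.array(jxyz_mm)/1000)+o
    R0=R.from_quat(st['tcp_rot']); th=JP[2]+np.pi/2
    x=np.array([np.cos(th),np.sin(th),0]);z=np.array([0,0,-1.]);G=R.from_matrix(np.column_stack([x,np.cross(z,x),z]))
    print('turn',np.degrees((R0.inv()*G).as_rotvec()).round(2),'shift mm',(R0.inv().apply(P-st['eef_pos'])*1000).round(1),'world',P.round(4))
def where():
    st=read_state();M,o=J(JP);print('t',st['t'],'jig mm',(M.T@(st['eef_pos']-o)*1000).round(1),'F',st['contact_force'].round(2),'Fjig',(M.T@st['contact_force']).round(2),'w',round(st['grip_width'],4),'eul',R.from_quat(st['tcp_rot']).as_rotvec(degrees=True).round(2))
E
python3 -c "
from mv import *
where();goal((30,-84,140));goal((30,-84,233))"
```

```text
t 0.9 jig mm [-60.7 482.3 233.7] F [0.12 0.06 0.26] Fjig [0.14 0.01 0.26] w 0.0879 eul [1.5031e+02 9.9030e+01 1.0000e-02]
turn [  0.    -0.   -46.25] shift mm [-326.1  471.8   93.7] world [0.5514 0.0884 0.14  ]
turn [  0.    -0.   -46.25] shift mm [-326.1  471.8    0.7] world [0.5514 0.0884 0.233 ]
```

servo_tool([
  [[0,0,-5],[-32,47,0],-1],
  [[0,0,-10],[-70,101,0],-1],
  [[0,0,-17],[-108,157,0],-1],
  [[0,0,-24],[-144,209,0],-1],
  [[0,0,-31],[-180,261,0],-1],
  [[0,0,-38],[-216,313,0],-1],
  [[0,0,-44],[-252,365,0],-1],
  [[0,0,-46.25],[-280,406,20],-1],
], squeeze=20)

```text
t: 1.9
eef_pos: [0.5103, 0.1568, 0.2157]
tcp_rot: [0.551, 0.834, 0.002, 0.001]
contact_force: [1.3, 0.7, -0.4]
grip_width: 0.0113
```

```bash
python3 -c "
from mv import *
where();goal((30,-84,140))"
```

```text
t 1.9 jig mm [ 18.9  -5.  215.7] F [ 1.27  0.7  -0.42] Fjig [ 1.45  0.15 -0.42] w 0.0113 eul [ 99.13 150.06   0.28]
turn [0.23 0.03 0.1 ] shift mm [-79.   10.7  75.8] world [0.5514 0.0884 0.14  ]
```

servo_tool([
  [[0,0,0],[-25,4,25],-1],
  [[0,0,0],[-55,8,55],-1],
  [[0,0,0],[-75,10,80],-1],
  [[0,0,0],[-79,11,90],-1],
  [[0,0,0],[-79,11,90],-1],
  [[0,0,0],[-79,11,90],-1],
  [[0,0,0],[-79,11,90],-1],
  [[0,0,0],[-79,11,90],-1],
])

```text
t: 2.9
eef_pos: [0.5493, 0.0904, 0.125]
tcp_rot: [0.552, 0.834, 0.0, 0.0]
contact_force: [-0.3, 0.3, 0.2]
grip_width: 0.0005
```

```bash
python3 -c "
from mv import *
where();goal((30,-84,99))
M,o=J(JP)
st=read_state();im=grab_frame('wrist');cv2.imwrite('pics/w1.png',im)
for n in ['stop_pointer','mark_point','wheel_top','lock_top']:
    for d in landmark_of('wrist',n)[:1]:
        z={'s':36,'m':36,'w':88,'l':54}[n[0]]/1000
        print(n,round(d['p'],2),np.round(d['location'],1),(M.T@(atz('wrist',d['location'],z,st)-o)*1000).round(1))
for q in [(-70,0,36),(-73,20,36),(30,-75,88),(50,35,54),(15,90,57),(-65,90,57),(15,110,57)]: print(q,proj('wrist',M@(np.array(q)/1000)+o,st).round(1))
"
```

```text
t 2.9 jig mm [ 28.8 -81.4 125. ] F [-0.32  0.26  0.21] Fjig [-0.2   0.36  0.21] w 0.0005 eul [9.9270e+01 1.5009e+02 7.0000e-02]
turn [0.06 0.02 0.03] shift mm [-2.6  1.1 26. ] world [0.5514 0.0884 0.099 ]
stop_pointer 0.57 [440.3 111.3] [-67.9   1.4  36. ]
mark_point 0.58 [466.8 106.6] [-71.2  19.4  36. ]
wheel_top 0.74 [329.8 272.3] [ 29.2 -74.8  88. ]
lock_top 0.87 [480.3 286.3] [53.3 36.1 54. ]
(-70, 0, 36) [[438.5 108.1]]
(-73, 20, 36) [[467.9 103.8]]
(30, -75, 88) [[329.5 273.5]]
(50, 35, 54) [[479.5 282.1]]
(15, 90, 57) [[565.2 236.6]]
(-65, 90, 57) [[588.2 115.3]]
(15, 110, 57) [[592.6 236.7]]
```

View pics/w1.png

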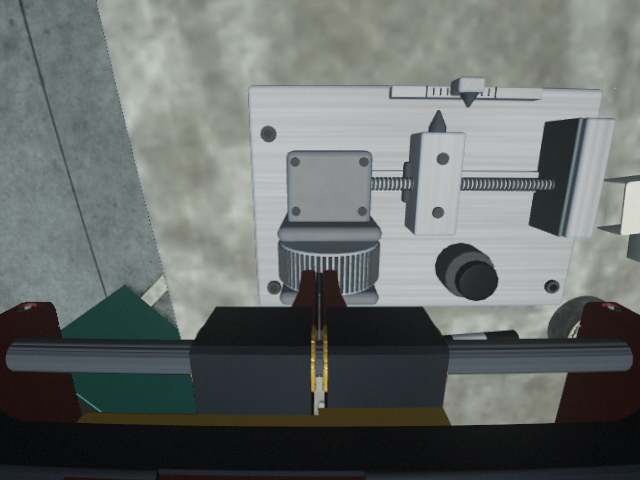

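```bash
python3 -c "
import cv2
a=cv2.imread('pics/w1.png')[200:330,240:420]
cv2.imwrite('pics/w1c.png',cv2.resize(a,None,fx=4.4,fy=4.4,interpolation=cv2.INTER_CUBIC))
from mv import *
M,o=J(JP)
st=read_state()
T0=R.from_quat(st['tcp_rot'])
for q in [(-13.5,0,11),(13.5,0,11),(0,-10,11),(0,0,11),(0,10,11)]: print(q,proj('wrist',st['eef_pos']+T0.apply(np.array(q)/1000),st).round(1))
"
```

```text
(-13.5, 0, 11) [[293.4 289.4]]
(13.5, 0, 11) [[344.6 289.4]]
(0, -10, 11) [[319.  271.6]]
(0, 0, 11) [[319.  289.4]]
(0, 10, 11) [[319.  306.6]]
```

View pics/w1c.png

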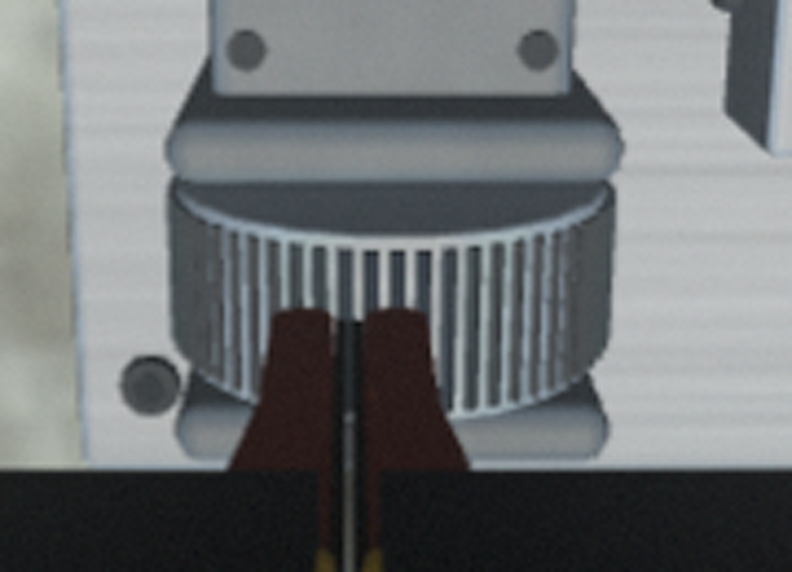

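servo_tool([
  [[0,0,0],[-5,1,12],-1],
  [[0,0,0],[-5,1,22],-1],
  [[0,0,0],[-5,1,24],-1],
  [[0,0,0],[-5,1,25],-1],
  [[0,0,0],[-5,1,26],-1],
  [[0,0,0],[-5,1,26.5],-1],
  [[0,0,0],[-5,1,27],-1],
  [[0,0,0],[-5,1,27],-1],
])

```text
t: 4.15
eef_pos: [0.5523, 0.0857, 0.098]
tcp_rot: [0.552, 0.834, 0.0, 0.0]
contact_force: [-2.6, -0.7, 6.4]
grip_width: 0.0006
```

```bash
python3 -c "
from mv import *
where()"
```

```text
t 4.15 jig mm [ 29.7 -86.8  98. ] F [-2.55 -0.69  6.35] Fjig [-2.62  0.36  6.35] w 0.0006 eul [9.9330e+01 1.5008e+02 4.0000e-02]
```

servo_tool([
  [[0,0,0],[2,0,0.2],-1],
  [[0,0,0],[5,0,0.2],-1],
  [[0,0,0],[8,0,0.2],-1],
  [[0,0,0],[11,0,0.2],-1],
  [[0,0,0],[14,0,0.2],-1],
  [[0,0,0],[17,0,0.2],-1],
  [[0,0,0],[20,0,0.2],-1],
  [[0,0,0],[20,0,0.2],-1],
])

```text
t: 5.15
eef_pos: [0.5448, 0.1043, 0.0985]
tcp_rot: [0.552, 0.834, 0.001, 0.001]
contact_force: [-3.3, -1.3, 12.1]
grip_width: 0.0004
```

```bash
cat > look.py <<'E'
from mv import *
import sys
M,o=J(JP)
where()
st=read_state();im=grab_frame('wrist');cv2.imwrite(f'pics/{sys.argv[1]}.png',im)
for n in ['stop_pointer','mark_point']:
    for d in landmark_of('wrist',n)[:1]:
        print(n,round(d['p'],2),np.round(d['location'],1),(M.T@(atz('wrist',d['location'],.036,st)-o)*1000).round(1))
a=proj('wrist',M@np.array([-.07,.015,.036])+o,st)[0].astype(int)
x0=max(a[0]-80,0);y0=max(a[1]-60,0);print('crop',x0,y0)
cv2.imwrite(f'pics/{sys.argv[1]}c.png',cv2.resize(im[y0:y0+120,x0:x0+160],None,fx=5,fy=5,interpolation=cv2.INTER_CUBIC))
E
python3 look.py w2
```

```text
t 5.15 jig mm [ 30.  -66.8  98.5] F [-3.28 -1.27 12.08] Fjig [-3.52  0.12 12.08] w 0.0004 eul [9.9290e+01 1.5005e+02 9.0000e-02]
stop_pointer 0.83 [440.8 102.6] [-68.9   6.7  36. ]
mark_point 0.83 [464.3 100.4] [-70.3  21.   36. ]
crop 374 40
```

View pics/w2c.png

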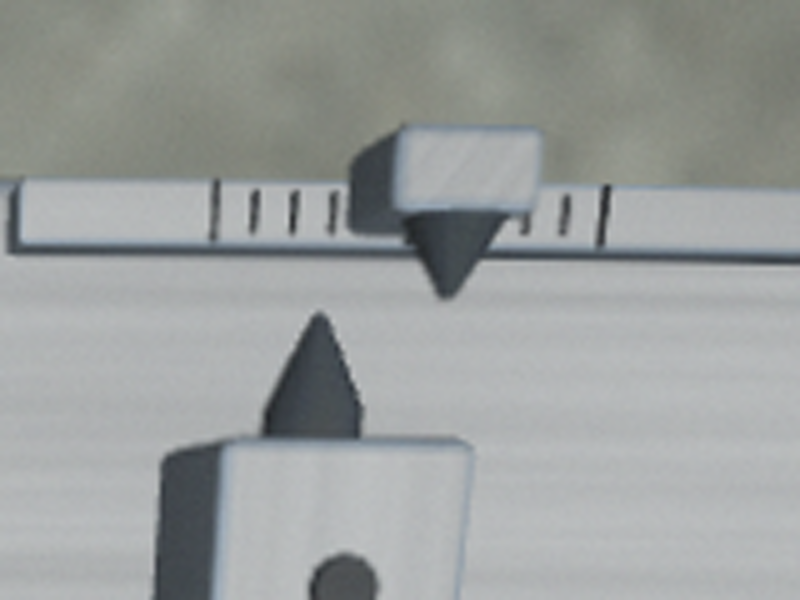

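servo_tool([
  [[0,0,0],[0,0,-6],-1],
  [[0,0,0],[-22,0,-6],-1],
  [[0,0,0],[-22,0,-2],-1],
  [[0,0,0],[-22,0,0.3],-1],
  [[0,0,0],[-15,0,0.2],-1],
  [[0,0,0],[-7,0,0],-1],
  [[0,0,0],[2,0,0.2],-1],
  [[0,0,0],[2,0,0.2],-1],
])

```text
t: 6.3
eef_pos: [0.5436, 0.1072, 0.0979]
tcp_rot: [0.552, 0.834, 0.001, 0.0]
contact_force: [-2.1, 1.4, 10.9]
grip_width: 0.0003
```

```bash
python3 look.py w3
```

```text
t 6.3 jig mm [ 30.1 -63.7  97.9] F [-2.09  1.37 10.86] Fjig [-1.38  2.08 10.86] w 0.0003 eul [9.9290e+01 1.5008e+02 1.2000e-01]
stop_pointer 0.96 [444.8 103.5] [-68.3  12.1  36. ]
mark_point 0.55 [458.7  99.8] [-70.5  20.4  36. ]
crop 369 40
```

View pics/w3c.png

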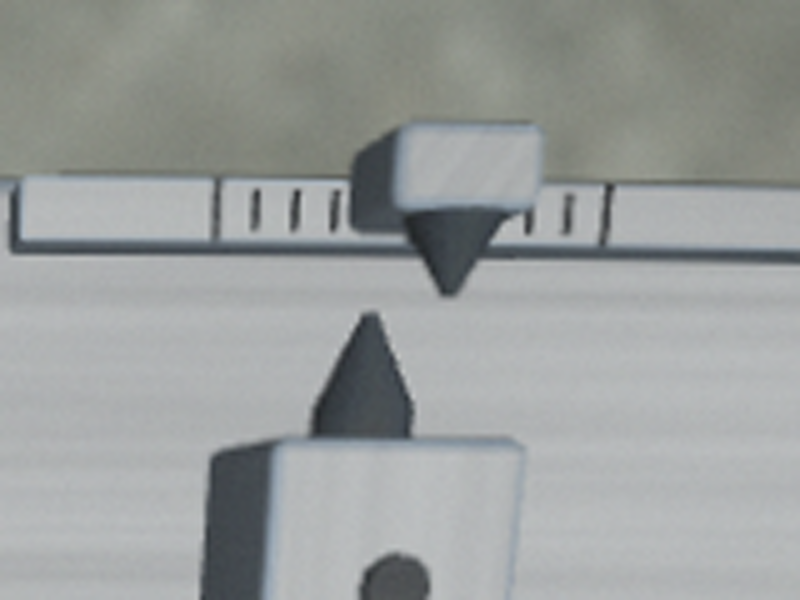

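servo_tool([
  [[0,0,0],[0,0,-6],-1],
  [[0,0,0],[-24,0,-6],-1],
  [[0,0,0],[-24,0,-2],-1],
  [[0,0,0],[-24,0,0.1],-1],
  [[0,0,0],[-17,0,0],-1],
  [[0,0,0],[-9,0,-0.2],-1],
  [[0,0,0],[-2,0,0],-1],
  [[0,0,0],[-2,0,0],-1],
])

```text
t: 7.45
eef_pos: [0.5443, 0.1054, 0.0982]
tcp_rot: [0.552, 0.834, 0.001, 0.0]
contact_force: [-3.8, 1.3, 15.4]
grip_width: 0.0005
```

```bash
python3 look.py w4; python3 - <<'E'
from mv import *
M,o=J(JP);st=read_state()
f=lambda p:(M.T@(atz('wrist',p,.036,st)-o)*1000).round(1)
print(f((438,102)),f((463,100)),f((450,101)))
E
```

```text
t 7.45 jig mm [ 30.1 -65.6  98.2] F [-3.78  1.27 15.39] Fjig [-2.98  2.65 15.39] w 0.0005 eul [9.9300e+01 1.5009e+02 1.1000e-01]
stop_pointer 0.95 [458.3 104.6] [-67.9  18.6  36. ]
mark_point 0.74 [461.   98.8] [-71.2  20.   36. ]
crop 372 40
[-69.2   6.1  36. ] [-70.5  21.3  36. ] [-69.9  13.4  36. ]
```

View pics/w4c.png

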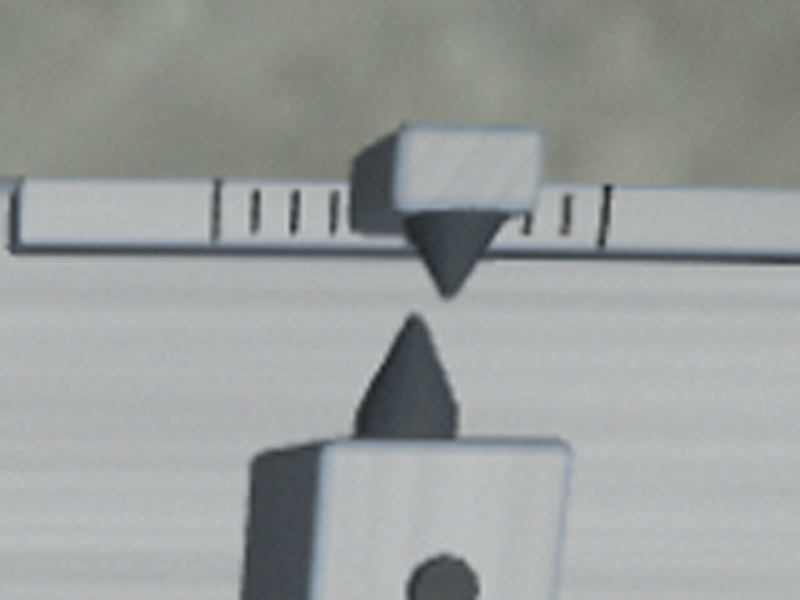

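servo_tool([
  [[0,0,0],[0,0,-6],-1],
  [[0,0,0],[-18,0,-6],-1],
  [[0,0,0],[-18,0,-2],-1],
  [[0,0,0],[-18,0,0.2],-1],
  [[0,0,0],[-13,0,0],-1],
  [[0,0,0],[-8,0,0],-1],
  [[0,0,0],[-3,0,0],-1],
  [[0,0,0],[-3,0,0],-1],
])

```text
t: 8.6
eef_pos: [0.5459, 0.1013, 0.0988]
tcp_rot: [0.552, 0.834, 0.0, 0.0]
contact_force: [-6.4, -1.0, 24.5]
grip_width: 0.0008
```

```bash
python3 look.py w5
```

```text
t 8.6 jig mm [ 29.9 -70.   98.8] F [-6.43 -0.97 24.48] Fjig [-6.29  1.62 24.48] w 0.0008 eul [9.9350e+01 1.5003e+02 7.0000e-02]
stop_pointer 0.78 [469.1 103.4] [-68.8  21.1  36. ]
mark_point 0.71 [468.6 100.4] [-70.5  20.6  36. ]
crop 379 41
```

View pics/w5c.png

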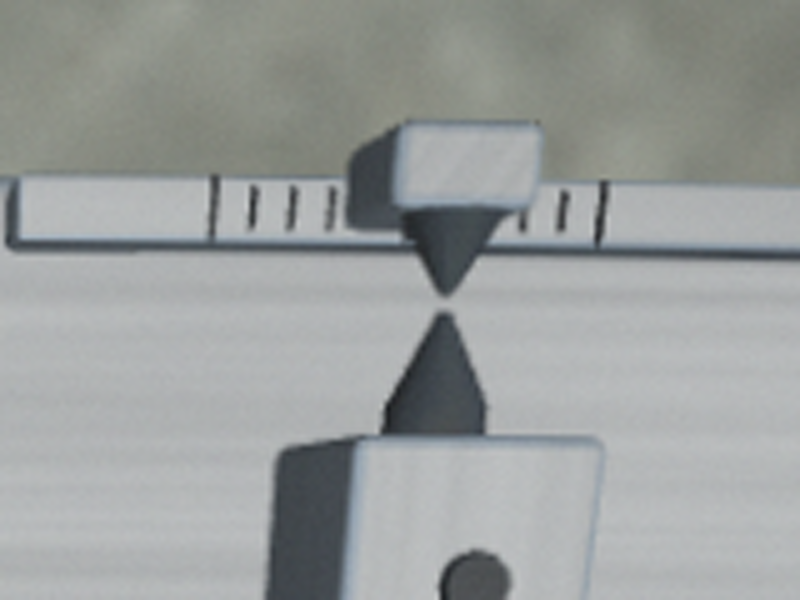

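The tips line up: the pointer (445,312) and the mark (445,296) sit in the same crop column. I'll lift off, go over the lock, and look again before pressing.

servo_tool([
  [[0,0,0],[0,0,-8],-1],
  [[0,0,0],[0,0,-30],-1],
  [[0,0,0],[30,8,-30],-1],
  [[0,0,0],[70,16,-30],-1],
  [[0,0,0],[100,20,-30],-1],
  [[0,0,0],[105,20.5,-30],-1],
  [[0,0,0],[105,20.5,-30],-1],
  [[0,0,0],[105,20.5,-30],-1],
])

```text
t: 9.75
eef_pos: [0.5234, 0.2051, 0.1267]
tcp_rot: [0.552, 0.834, -0.0, -0.0]
contact_force: [-0.4, -0.3, 0.3]
grip_width: 0.0005
```

```bash
python3 look.py w6; python3 - <<'E'
from mv import *
M,o=J(JP);st=read_state()
for n in ['lock_top']:
    for d in landmark_of('wrist',n): print(d['p'],d['location'],(M.T@(atz('wrist',d['location'],.054,st)-o)*1000).round(1))
goal((50,35,70))
E
```

```text
t 9.75 jig mm [ 49.7  34.4 126.7] F [-0.36 -0.34  0.26] Fjig [-0.47 -0.17  0.26] w 0.0005 eul [-9.9410e+01 -1.5005e+02  4.0000e-02]
stop_pointer 0.74 [293.5  75.1] [-69.9  17.3  36. ]
mark_point 0.61 [300.6  70. ] [-73.   22.1  36. ]
crop 209 14
0.79 [319.4, 255.5] [51.3 34.7 54. ]
turn [-0.    0.   -0.06] shift mm [ 0.4  0.1 56.9] world [0.5233 0.2058 0.07  ]
```

View pics/w6.png

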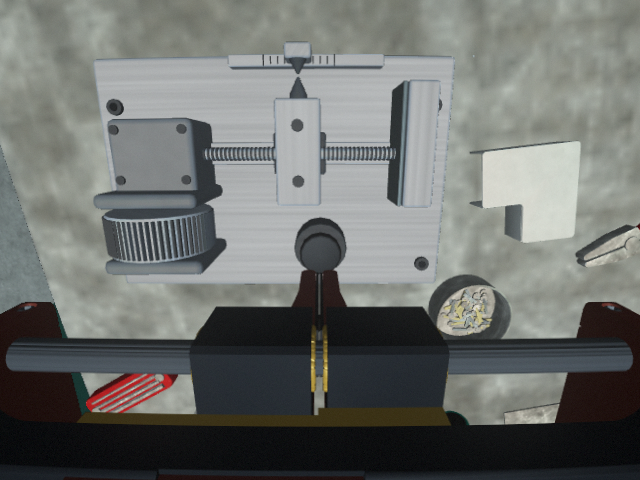

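View pics/w6c.png

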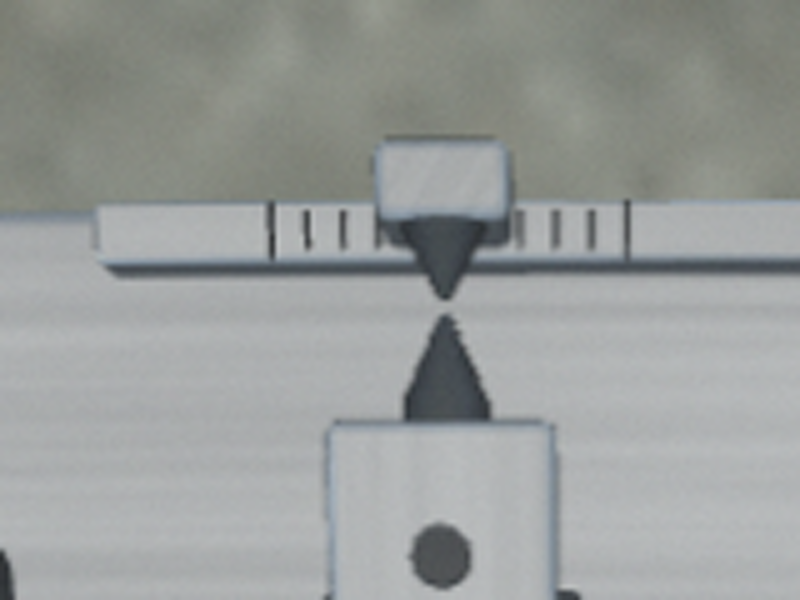

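servo_tool([
  [[0,0,0],[0,0,30],-1],
  [[0,0,0],[0,0,55],-1],
  [[0,0,0],[0,0,62],-1],
  [[0,0,0],[0,0,65],-1],
  [[0,0,0],[0,0,68],-1],
  [[0,0,0],[0,0,70],-1],
  [[0,0,0],[0,0,71.5],-1],
  [[0,0,0],[0,0,71.5],-1],
])

```text
t: 10.95
eef_pos: [0.5235, 0.2061, 0.0556]
tcp_rot: [0.552, 0.834, 0.0, 0.0]
contact_force: [-1.4, -0.9, 2.8]
grip_width: 0.0003
```

```bash
python3 -c "
from mv import *
where()"
```

```text
t 10.95 jig mm [50.3 35.2 55.6] F [-1.37 -0.92  2.84] Fjig [-1.62 -0.32  2.84] w 0.0003 eul [9.9340e+01 1.5008e+02 5.0000e-02]
```

servo_tool([
  [[0,0,0],[0,0,0.4],-1],
  [[0,0,0],[0,0,0.8],-1],
  [[0,0,0],[0,0,1.2],-1],
  [[0,0,0],[0,0,1.2],-1],
  [[0,0,0],[0,0,1.2],-1],
  [[0,0,0],[0,0,1.2],-1],
  [[0,0,0],[0,0,1.2],-1],
  [[0,0,0],[0,0,1.2],-1],
])

```text
t: 11.95
eef_pos: [0.5236, 0.2061, 0.0552]
tcp_rot: [0.552, 0.834, 0.0, 0.0]
contact_force: [-3.7, -3.0, 13.3]
grip_width: 0.0002
```

```bash
python3 -c "
from mv import *
where()"
```

```text
t 11.95 jig mm [50.4 35.2 55.2] F [-3.66 -3.03 13.26] Fjig [-4.55 -1.36 13.26] w 0.0002 eul [9.9330e+01 1.5007e+02 6.0000e-02]
```

servo_tool([
  [[0,0,0],[0,0,-10],-1],
  [[0,0,0],[0,0,-40],-1],
  [[0,0,0],[0,0,-72],-1],
  [[0,0,0],[0,0,-72],-1],
  [[0,0,0],[0,0,-72],-1],
  [[0,0,0],[0,0,-72],-1],
  [[0,0,0],[0,0,-72],-1],
  [[0,0,0],[0,0,-72],-1],
])

```text
t: 12.95
eef_pos: [0.523, 0.2059, 0.1256]
tcp_rot: [0.552, 0.834, -0.0, -0.0]
contact_force: [-0.7, 0.6, 0.1]
grip_width: 0.0005
```

```bash
python3 look.py w7; python3 -c "
import cv2
a=cv2.imread('pics/w6.png')[200:300,260:380];b=cv2.imread('pics/w7.png')[200:300,260:380]
cv2.imwrite('pics/lk.png',cv2.resize(cv2.hconcat([a,b]),None,fx=3.3,fy=3.3))
from workcell import *
im=grab_frame('top');cv2.imwrite('pics/top9.png',im)"
```

```text
t 12.95 jig mm [ 49.7  35.3 125.6] F [-0.67  0.62  0.13] Fjig [-0.38  0.83  0.13] w 0.0005 eul [-9.9330e+01 -1.5007e+02  7.0000e-02]
stop_pointer 0.67 [298.6  75.6] [-69.4  21.6  36. ]
mark_point 0.66 [296.3  74.1] [-70.3  20.1  36. ]
crop 208 14
```

View pics/lk.png

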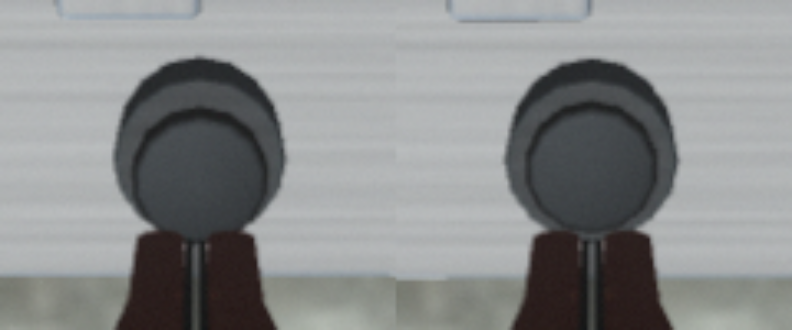

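View pics/w7c.png

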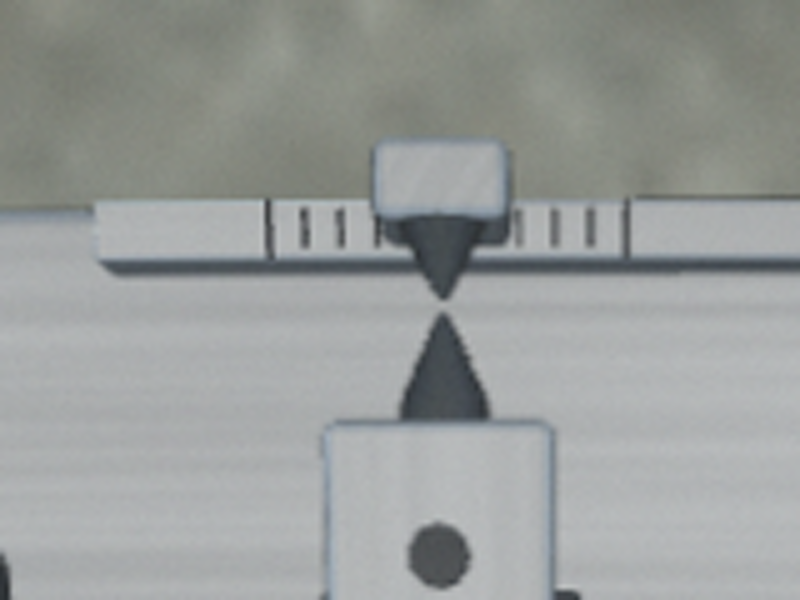

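After pressing, the plunger head is visibly lower in its collar (right half of the comparison). The tips still line up, with both at crop column 443, and nothing touches the robot.

```bash
python3 -c "
from workcell import *
print(close_job())"
```

```text
the job is handed in; nothing more can be done
None
```

The stop is set opposite the gauge mark and the lock plunger is pressed right down. I handed the job in at about 13 s of the 64 s allowed; it reports no verdict.

**How it was done:** I rolled the wheel with the shut fingertips in four strokes along the jig's +y, checking the wrist camera after each one. Then I lifted off, confirmed the pointer was opposite the mark with the lock still up, and pressed the plunger.

**Last checks:**
- **Pointer and mark:** the two tips sit in the same pixel column both before and after locking, so I put the error at about 0.3 mm or less.
- **Lock:** the fingertips reached 44.2 mm above the bench at 13 N, against about 4 N to move the plunger. The picture also shows the head sunk in its collar.
- **Clear of everything:** the arm ended about 70 mm above the lock with force readings near zero.

**Disagreements and gaps:**
- **Network readings:** the landmark network's pointer-to-mark offset did not agree with itself, at −4.8 mm in one look and +1.5 mm in the last. I relied on the zoomed pictures, where the tips show clearly.
- **Wheel pressure:** it rose to about 24 N by the end of the last stroke, above the recommended 5–15 N but with no visible effect.
- **Loose things:** I had no contact that suggested any had moved, but I did not measure their positions again at the end.

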